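Weigh a carton on the two-pan balance

ROBOT

A 7-joint arm with a two-finger parallel gripper is mounted at the origin on the work surface. World frame = base frame: x ahead of the robot, y to its left, z up, the work surface at z = 0. Lengths are in m, angles in rad, forces in N, time in s.
With the tool pointing down it reaches from about 0.4 to 0.85 m from the base axis. Payload 4.5 kg.
Tool frame: the origin (TCP) lies midway between the tips of the shut fingers; the grasp point (between the pads) lies behind it (r.grip_point_offset is the z of the grasp point in the tool frame, in m); z points along the fingers, y is the line along which they close (so a half turn about z gives the same grasp; the last joint's range is limited). The gripper opens to 88 mm and grips with 3 to 60 N. Pads are 18 mm wide; open, the fingers measure 123 mm over their backs; the gripper's body (75 mm by 187 mm) begins 45 mm behind the grasp point.
Start: joints at [1.244, 0.689, -0.195, 1.565, 0.157, 0.902, -0.215], TCP at [0.221, -0.585, 0.202] pointing down, gripper open.
Joint ranges: [-3.01, 3.01], [-0.46, 2.08], [-1.47, 1.51], [0.13, 2.56], [-1, 4.14], [0.04, 2.09], [-2.66, 2.66]. Speed limits (rad/s): [2.57, 2.57, 3.14, 3.14, 3.14, 3.14, 3.14].

INTERFACE

Orientations are given as a unit quaternion [x, y, z, w].
In Python, from plant import r, optics, workorder gives the robot as it stands.
- The arm moves only by the shell command python3 -m creep 'ROWS' [FORCE]. ROWS is JSON, a list of rows, each an object of numbers: "grip": the gripper command: -1 is shut, 1 is fully open, values between are in proportion; "tx", "ty", "tz": the shift along the tool's x, y, z in cm; "spin": the turn about the tool's z in degrees. In form: [{"grip": .., "tx": .., "ty": .., "tz": .., "spin": ..}, ...]. A call has 1 to 8 rows; each row shifts and turns the commanded pose from where the row before left it, along the tool's axes as they then stand; what a row does not reach is not made up. A row lasts 1/12 s, in which the tool goes at most 41.7 mm and 7.16 degrees, less where a joint would pass 70% of its speed; a pose out of reach is approached as far as the arm can. A call with a gripper value outside its range is refused whole. The fingers move at their own pace and stop on an object; FORCE is the grip in N (left out, the last holds). Time passes only in rows, so rows that do not move let the fingers close. It gives the time, the measured TCP pose, the force, the opening and the grip force at its end, in the units of the state.
- r.get_state(): the state, without advancing time (a new reading comes with each control period).
- optics.snapshot(name): name is "scene" or "top" or "wrist"; returns (picture, depth): 420x560x3 uint8, red, green, blue; 420x560 float32, m along the optical axis (not along the pixel's ray), 0 where there is no reading.
- optics.get_calibration(name): a dict with "fx", "fy", "cx", "cy" (pixels), "extrinsics" (4x4, takes a point from world to camera coordinates). Camera axes: x right, y down, z forward; pixel columns grow to the right and rows downward; lengths in m; the calibration is good to about 2 mm. A picture is of the moment at which its call begins: read the wrist's pose just before it. get_calibration takes no time and is no camera call; for the wrist camera it gives the pose at the moment of the call.
- workorder.finish_job(): hands the job in; it is judged then, once.
The state is a dict: "clock": time; "q": joint angles; "qd": joint speeds; "joint_torque": joint torques, N m; "tool_pos": TCP position; "eef_rot": TCP orientation; "contact_force": force on the tool from outside, world axes, zero at the start; "moment": the same for the moment, N m; "opening": opening from 0.0 (shut) to 1.0 (fully open); "finger_force": force on a finger pad.
Only numpy, scipy, OpenCV 4.12 (cv2) and the standard library are available. Lean on these libraries where they do the work, as an engineer would, in place of code of your own. Each camera call takes 0.05 s, during which the arm holds its last target. There are 200 camera calls.

TASK

Find out what the carton on the balance weighs: lift weights by their handles from the sloped rack and stand them upright on the empty pan, choosing those that make the beam settle level, and leave any weight you do not need off the balance. Do not touch the cartons, and leave the other things on the bench where they are.

Things in the scene. Friction and masses are not known exactly. Their poses are not given: they have to be found in the camera images.
- beam (a joint): tilt of the balance beam in rad; 0 is level (pointer on the long middle mark), positive when the load pan is high and the goods pan low. It starts against the stop; stops at +-0.22. The beam is sprung and damped: it tips 0.33 rad for each kg by which the goods pan is heavier (0.066 rad per 200 g) and settles in about 1 s. The cartons and weights are such that one choice of weights levels it closely (leaving under 0.02 rad) and any other is out by 0.045 rad or more
- balance: two-pan bench balance, grey base 150 x 400 mm and 42 mm high; origin at the centre of its underside, y along the beam towards the load pan; a thin column with a white dial plate stands 218 mm tall at its middle (plate 110 mm wide along y), pointer in front of the plate
- load_pan: the empty pan, a flat aluminium disc 156 mm in diameter and 6 mm thick, 150 mm from the balance's middle on its +y side (the robot's left); origin at the centre of its top face, x and y axes as the balance's. It stays horizontal and its top is 115 mm above the bench when level, 150 mm x beam value higher otherwise; it sinks as it is loaded (once off its stop, 50 mm per kg, 2 N per 10 mm)
- goods_pan: the same on the -y side, holding the carton to be weighed; origin at the centre of its top face. It sinks when the load pan rises
- rack: sloped plywood weight rack, 270 mm wide (y), its face sloping 30 degrees down towards the robot with a low ledge at the foot; origin under its centre. The three weights stand on the face in a row along the rack's y, their feet's centres 84 mm apart and 45 mm above the bench
- weight_s_mid (a point): centre (half-way up) of the shortest steel weight, 200 g: a round foot 56 mm in diameter and 12 mm thick carrying an upright round handle 22 mm in diameter and 48 mm tall; 60 mm tall over all, this point is 30 mm above its underside and the handle's middle is 6 mm farther up. z is its own axis, foot to handle. It starts standing at any of the rack's three places, leaning 30 degrees with the slope, its handle towards the robot
- weight_m_mid (a point): centre (half-way up) of the middle steel weight, 400 g: a round foot 56 mm in diameter and 21 mm thick carrying an upright round handle 22 mm in diameter and 48 mm tall; 69 mm tall over all, this point is 34.5 mm above its underside and the handle's middle is 10.5 mm farther up. z is its own axis, foot to handle. It starts standing at any of the rack's three places, leaning 30 degrees with the slope, its handle towards the robot
- weight_l_mid (a point): centre (half-way up) of the tallest steel weight, 800 g: a round foot 56 mm in diameter and 40 mm thick carrying an upright round handle 22 mm in diameter and 48 mm tall; 88 mm tall over all, this point is 44 mm above its underside and the handle's middle is 20 mm farther up. z is its own axis, foot to handle. It starts standing at any of the rack's three places, leaning 30 degrees with the slope, its handle towards the robot
- carton_a: a taped cardboard carton, 100 x 80 x 60 mm (x, y, z), of unknown weight between 0.9 and 1.5 kg; it starts either on the goods pan or on the wire stand at the robot's right, drawn by lot. Not to be touched. Origin at the centre of its underside
- carton_b: a taped cardboard carton, 90 x 105 x 80 mm (x, y, z), of unknown weight between 0.9 and 1.5 kg; it starts either on the goods pan or on the wire stand at the robot's right, drawn by lot. Not to be touched. Origin at the centre of its underside
- carton_c: a taped cardboard carton, 110 x 90 x 70 mm (x, y, z), of unknown weight between 0.9 and 1.5 kg; it starts either on the goods pan or on the wire stand at the robot's right, drawn by lot. Not to be touched. Origin at the centre of its underside
- wipes_tub: white wipes tub, 90 mm diameter, 160 mm tall; a bystander, origin on its underside
- mug: white mug, 80 mm diameter, 90 mm tall; a bystander, origin on its underside
- oil_bottle: white plastic bottle, 60 mm diameter, 150 mm tall; a bystander, origin on its underside
- screwdriver: screwdriver lying on the bench; a bystander
- wrench: wrench lying on the bench; a bystander
- tape_measure: black tape measure 70 x 65 x 35 mm; a bystander, origin on its underside
Things that resemble listed ones, but are neither listed nor needed, are in the scene too. Leave any blue or yellow look-alike of the part that bears weight_m_mid alone.

How it is judged:
By the outcome, as a careful person would: the job done as asked, in the order asked, and still so for the second after the job is handed in, with the robot touching nothing.
It also fails if it takes over 72 s, if anything falls off the work surface, if the arm or the gripper's body presses on something with over 40 N, if the wrist force passes 120 N, or if a joint passes its speed limit or range.

## Working session

There is one attempt and no reset: what is moved stays moved. The work goes in short steps, Python scripts to look and compute and a shell command to move; the robot and the scene stay as the last step left them, time stands still between calls to the robot, and variables do not carry over. Pictures are saved under pics/ and viewed, at most 10 in all, crops included, and the job is handed in when it is done.

```bash
ls; mkdir -p pics
cat > h.py <<'E'
import numpy as np, cv2, json
from plant import r, optics, workorder
from scipy.spatial.transform import Rotation as R
def snap(n):
    c=optics.get_calibration(n); p,d=optics.snapshot(n); np.savez(f'/tmp/{n}.npz',p=p,d=d,E=c['extrinsics'],k=[c['fx'],c['fy'],c['cx'],c['cy']]); return p,d,c
def load(n):
    z=np.load(f'/tmp/{n}.npz'); return z['p'],z['d'],z['E'],z['k']
def cloud(n):
    p,d,E,k=load(n); v,u=np.mgrid[:d.shape[0],:d.shape[1]]
    P=np.stack([(u-k[2])/k[0]*d,(v-k[3])/k[1]*d,d],-1); W=(P-E[:3,3])@E[:3,:3]; W[d==0]=np.nan; return p,W
E
python3 - <<'E'
from h import *
for n in ['scene','top']:
    p,d,c=snap(n); cv2.imwrite(f'pics/{n}0.png',p[:,:,::-1])
    E=np.array(c['extrinsics']); print(n,c['fx'],(-E[:3,:3].T@E[:3,3]).round(3),E[2,:3].round(3))
s=r.get_state(); print(s, r.grip_point_offset)
E
```

```text
pics
scene 448.8245408211834 [1.175 0.415 1.187] [-0.49  -0.309 -0.815]
top 465.2368843552613 [0.308 0.028 1.475] [ 0.146 -0.022 -0.989]
{'clock': 0.1, 'q': array([ 1.24382933,  0.68991129, -0.19452514,  1.56623664,  0.15731798,
        0.90251193, -0.21511057]), 'qd': array([-1.06238011e-03, -1.94073361e-03, -1.40807833e-03, -2.89489051e-03,
       -8.79920739e-04,  7.42932962e-05,  9.77624071e-04]), 'joint_torque': array([-2.27427401e-03, -5.28501606e+01, -1.27151962e+00, -1.53837687e+01,
       -5.26720681e-02,  1.97851703e-03,  4.38208940e-05]), 'tool_pos': array([ 0.22034855, -0.58419206,  0.20138435]), 'eef_rot': array([ 9.83767407e-01,  1.79446341e-01, -2.15335350e-04, -8.08787428e-04]), 'contact_force': array([-0.08766811,  0.3412798 , -0.50257889]), 'moment': array([ 0.01274815, -0.00663537,  0.05046885]), 'finger_force': 0.0, 'opening': 1.0012982656016878} -0.0187
```

View pics/scene0.png

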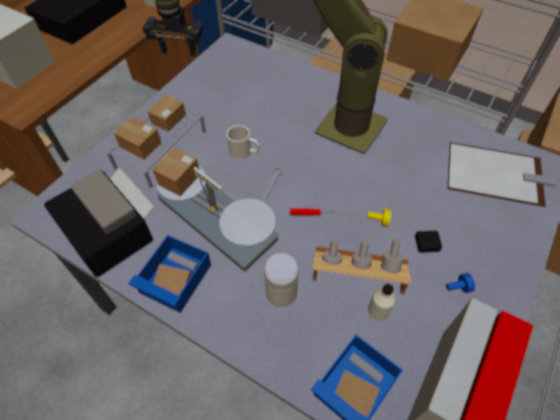

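View pics/top0.png

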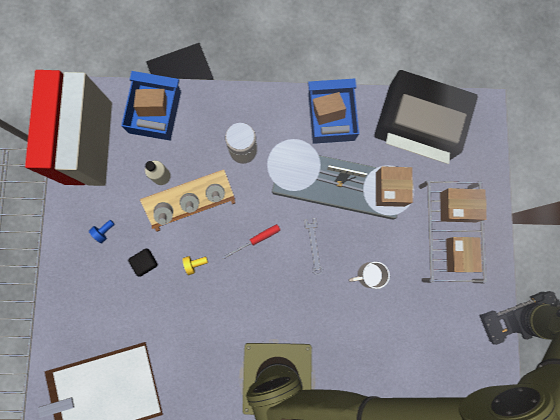

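The scene picture shows the balance with its empty pan (scene 248,222; top 293,165), a carton on the goods pan (top 394,186), and three weights on the rack (top 163,212 / 189,202 / 215,192). The tub is at top (240,140), the bottle at (153,168). The look-alikes (yellow 195,265, blue 101,231) are off the rack.

Run:
```python
from h import *
p,W=cloud('top')
print('bench z',np.nanmedian(W[290:330,150:230,2]))
def blob(u0,u1,v0,v1,zl,zh):
    S=W[v0:v1,u0:u1]; m=((S[...,2]>zl)&(S[...,2]<zh)).astype(np.uint8)
    n,l,st,c=cv2.connectedComponentsWithStats(m)
    for i in range(1,n):
        if st[i,4]>12:
            q=S[l==i]; print(st[i,4],'ctr',(c[i]+[u0,v0]).round(),'mean',q.mean(0).round(4),'max',np.percentile(q[:,2],98).round(4),'min',q.min(0).round(3),'mx',q.max(0).round(3))
print('rack'); 
for zl in (.06,.085,.1,.11): print(zl); blob(140,240,165,240,zl,.2)
print('pan'); blob(262,325,135,195,.13,.17)
print('base'); blob(265,400,150,220,.03,.06)
print('carton'); blob(360,420,160,220,.1,.25)
print('dial'); blob(325,372,150,200,.16,.3)
print('tub'); blob(220,262,115,165,.1,.25)
print('bottle');blob(140,168,152,188,.08,.25)
```

```text
bench z 0.0004854430185882867
rack
0.06
305 ctr [156. 172.] mean [0.6051 0.3754 0.107 ] max 0.1534 min [0.585 0.353 0.06 ] mx [0.634 0.412 0.159]
1615 ctr [183. 196.] mean [0.5408 0.2967 0.0747] max 0.1203 min [0.448 0.168 0.06 ] mx [0.627 0.425 0.129]
0.085
257 ctr [155. 171.] mean [0.6057 0.3772 0.1133] max 0.1534 min [0.585 0.354 0.085] mx [0.63  0.412 0.159]
53 ctr [216. 197.] mean [0.5347 0.1947 0.0963] max 0.1034 min [0.523 0.183 0.086] mx [0.55  0.206 0.104]
59 ctr [190. 208.] mean [0.501  0.2706 0.1026] max 0.1137 min [0.487 0.26  0.085] mx [0.517 0.283 0.114]
157 ctr [162. 215.] mean [0.4782 0.3532 0.1019] max 0.1269 min [0.448 0.335 0.085] mx [0.506 0.379 0.129]
0.1
181 ctr [154. 170.] mean [0.6074 0.3789 0.1213] max 0.1537 min [0.591 0.357 0.1  ] mx [0.628 0.408 0.159]
39 ctr [190. 208.] mean [0.4984 0.2706 0.1068] max 0.1138 min [0.487 0.26  0.1  ] mx [0.509 0.279 0.114]
66 ctr [163. 220.] mean [0.4614 0.3454 0.1185] max 0.1278 min [0.448 0.335 0.1  ] mx [0.477 0.359 0.129]
0.11
114 ctr [153. 169.] mean [0.6088 0.3792 0.1308] max 0.154 min [0.598 0.365 0.11 ] mx [0.626 0.
[... 572 characters left out ...]
 0.051]
1622 ctr [332. 197.] mean [ 0.5547 -0.1605  0.042 ] max 0.0489 min [ 0.492 -0.366  0.03 ] mx [0.607 0.026 0.059]
carton
1352 ctr [395. 186.] mean [ 0.5718 -0.3272  0.1564] max 0.1678 min [ 0.523 -0.378  0.1  ] mx [ 0.629 -0.286  0.174]
34 ctr [363. 174.] mean [ 0.5918 -0.2244  0.2092] max 0.2211 min [ 0.589 -0.234  0.186] mx [ 0.596 -0.214  0.221]
dial
221 ctr [347. 172.] mean [ 0.5995 -0.181   0.2037] max 0.2213 min [ 0.587 -0.234  0.16 ] mx [ 0.614 -0.127  0.225]
tub
824 ctr [241. 139.] mean [0.7    0.1228 0.1534] max 0.1659 min [0.663 0.08  0.101] mx [0.751 0.168 0.169]
bottle
329 ctr [155. 170.] mean [0.6098 0.3771 0.1146] max 0.1535 min [0.585 0.354 0.08 ] mx [0.642 0.412 0.159]
```

Run:
```python
from h import *
p,W=cloud('top')
hsv=cv2.cvtColor(p,cv2.COLOR_RGB2HSV)
m=((hsv[...,0]>8)&(hsv[...,0]<25)&(hsv[...,1]>90)).astype(np.uint8); m[:165]=0;m[245:]=0;m[:,:138]=0;m[:,242:]=0
q=W[m>0]; q=q[(~np.isnan(q[:,0]))&(q[:,2]<.1)&(q[:,2]>.02)]
# project to foot-line: fit plane of face => slope direction gives yaw
f=q[(q[:,2]>.028)]
A=np.c_[f[:,:2],np.ones(len(f))]
c=np.linalg.lstsq(A,f[:,2],rcond=None)[0]
for _ in range(5):
    k=abs(A@c-f[:,2])<.004; c=np.linalg.lstsq(A[k],f[k,2],rcond=None)[0]
print('slope',np.hypot(*c[:2]),'yaw',np.degrees(np.arctan2(c[1],c[0])),k.sum())
rc=cv2.minAreaRect(q[:,:2].astype(np.float32)); print('rect',rc)
for th in (np.arctan2(c[1],c[0]),np.radians(rc[2]),np.radians(rc[2]-90)):
    if abs(th)>.8: continue
    ex=np.array([np.cos(th),np.sin(th)]);ey=np.array([-ex[1],ex[0]])
    print('th',np.degrees(th))
    for n,b,H,ft in (('S',[.52,.56,.18,.215],.06,.012),('M',[.487,.53,.255,.287],.069,.021),('L',[.448,.5,.33,.365],.088,.04)):
        S=W.reshape(-1,3); S=S[(S[:,0]>b[0])&(S[:,0]<b[1])&(S[:,1]>b[2])&(S[:,1]<b[3])]
        zt=.045+H*.866; zm=.045+(H-.024)*.866
        s=S[S[:,2]>zm]; y=(s[:,:2]@ey); yc=(np.percentile(y,3)+np.percentile(y,97))/2
        k=(abs(S[:,:2]@ey-yc)<.005)&(S[:,2]<zt)&(S[:,2]>zt-.022)
        t=S[k]; xs=t[:,:2]@ex-.0127+(t[:,2]-zm)/.866*.5   # axis x at handle mid
        x=np.median(xs); w=x*ex+yc*ey
        print(n,'rack x,y',x.round(4),yc.round(4),y.std().round(4),np.ptp(y).round(4),'foot rack x',(x+.5*(H-.024)).round(4),'handle mid',w.round(4),zm.round(4),len(t),xs.std().round(4))
```

```text
slope 0.5188230635222686 yaw 22.062646842345064 1042
rect ((0.5327922701835632, 0.2868391275405884), (0.10273587703704834, 0.2659125328063965), 22.080116271972656)
th 22.062646842345064Traceback (most recent call last):
  File "<stdin>", line 25, in <module>
AttributeError: 'float' object has no attribute 'round'
```

Run:
```python
from h import *
p,W=cloud('top'); np.set_printoptions(precision=4,suppress=True)
th=np.radians(22.07); ex=np.array([np.cos(th),np.sin(th)]);ey=np.array([-ex[1],ex[0]])
for n,b,H in (('S',[.52,.56,.18,.215],.06),('M',[.487,.53,.255,.287],.069),('L',[.448,.5,.33,.365],.088)):
    S=W.reshape(-1,3); S=S[(S[:,0]>b[0])&(S[:,0]<b[1])&(S[:,1]>b[2])&(S[:,1]<b[3])]
    zt=.045+H*.866; zm=.045+(H-.024)*.866
    y=S[S[:,2]>zm][:,:2]@ey; yc=(y.min()+y.max())/2
    t=S[(abs(S[:,:2]@ey-yc)<.005)&(S[:,2]<zt)&(S[:,2]>zt-.022)]
    xs=t[:,:2]@ex-.0127+(t[:,2]-zm)/.866*.5; x=np.median(xs)
    print(n,np.array([x,yc,np.ptp(y),x+.5*(H-.024),len(t),xs.std()]),'handle mid',x*ex+yc*ey,zm)
q=W[135:195,262:325].reshape(-1,3); q=q[(q[:,2]>.14)&(q[:,2]<.157)]
rc=cv2.minEnclosingCircle(q[:,:2].astype(np.float32)); print('pan',rc,np.median(q[:,2]))
s=r.get_state(); T=R.from_quat(s['eef_rot']).as_matrix(); print(T, s['tool_pos'])
# desired tool yaw: y along rack ey
print('tool y world angle',np.degrees(np.arctan2(T[1,1],T[0,1])),'rack ey angle',np.degrees(np.arctan2(ey[1],ey[0])))
```

```text
S [ 0.5697 -0.0199  0.0208  0.5877 14.      0.0092] handle mid [0.5355 0.1956] 0.076176
M [ 0.5678  0.0637  0.0209  0.5903 18.      0.0089] handle mid [0.5023 0.2723] 0.08397
L [ 0.5606  0.1472  0.0216  0.5926 21.      0.0083] handle mid [0.4642 0.347 ] 0.100424
pan ((0.6300256848335266, -0.03428123518824577), 0.0784987360239029) 0.14860280450263436
[[ 0.9356  0.3531 -0.0007]
 [ 0.3531 -0.9356  0.0015]
 [-0.0001 -0.0017 -1.    ]] [ 0.2203 -0.5842  0.2014]
tool y world angle -69.32497427798822 rack ey angle 112.07000000000001
```

```bash
cat >> h.py <<'E'
def go(x,y,z,yaw=None):
    s=r.get_state(); T=R.from_quat(s['eef_rot']).as_matrix(); d=T.T@(np.array([x,y,z])-s['tool_pos'])*100
    a=np.degrees(np.arctan2(T[1,1],T[0,1])); sp=0 if yaw is None else -((yaw-a+180)%360-180)
    print('clk %.2f'%s['clock'],'pos',s['tool_pos'].round(4),'F',s['contact_force'].round(1),'open',round(s['opening'],3),'tyaw %.1f'%a,'q',s['q'].round(2),'| move cm',d.round(2),'n',round(np.linalg.norm(d)/4,1),'spin %.1f'%sp)
E
python3 - <<'E'
from h import *
go(.42,-.1,.30,-67.9)
p,W=cloud('top')
c=W[230:280,430:490].reshape(-1,3); print('stand',np.nanmax(c[:,2]))
th=np.radians(22.07); ex=np.array([np.cos(th),np.sin(th)]);ey=np.array([-ex[1],ex[0]])
hsv=cv2.cvtColor(p,cv2.COLOR_RGB2HSV)
m=((hsv[...,0]>8)&(hsv[...,0]<25)&(hsv[...,1]>90)); m[:165]=0;m[245:]=0;m[:,:138]=0;m[:,242:]=0
q=W[m]; X=q[:,:2]@ex; k=(q[:,2]>.03)&(q[:,2]<.075)
f=np.polyfit(q[k,2],X[k],1)
for _ in range(4):
    g=k&(abs(np.polyval(f,q[:,2])-X)<.006); f=np.polyfit(q[g,2],X[g],1)
print('face line',f,'x at .045',np.polyval(f,.045))
E
```

```text
clk 0.10 pos [ 0.2203 -0.5842  0.2014] F [-0.1  0.3 -0.5] open 1.001 tyaw -69.3 q [ 1.24  0.69 -0.19  1.57  0.16  0.9  -0.22] | move cm [ 35.77 -38.27  -9.8 ] n 13.3 spin -1.4
stand 0.15192310557691185
face line [1.81643462 0.51108259] x at .045 0.5928221460945329
```

```bash
python3 -m creep '[{"grip":0.2,"tz":-3.5},{"grip":0.2,"tz":-3.5,"spin":-1.4},{"grip":0.2,"tx":2.7,"ty":-2.9,"tz":-0.3},{"grip":0.2,"tx":2.7,"ty":-2.9,"tz":-0.3},{"grip":0.2,"tx":2.7,"ty":-2.9,"tz":-0.3},{"grip":0.2,"tx":2.7,"ty":-2.9,"tz":-0.3},{"grip":0.2,"tx":2.7,"ty":-2.9,"tz":-0.3},{"grip":0.2,"tx":2.7,"ty":-2.9,"tz":-0.3}]' 
python3 -m creep '[{"grip":0.2,"tx":2.7,"ty":-2.9},{"grip":0.2,"tx":2.7,"ty":-2.9},{"grip":0.2,"tx":2.7,"ty":-2.9},{"grip":0.2,"tx":2.7,"ty":-2.9},{"grip":0.2,"tx":2.7,"ty":-2.9},{"grip":0.2,"tx":2.7,"ty":-2.9},{"grip":0.2,"tx":2.7,"ty":-2.9}]'
python3 -c "
from h import *
go(.43,.36,.25,-67.9)"
```

```text
clk 0.10 pos [ 0.2203 -0.5842  0.2014] F [-0.1  0.3 -0.5] open 1.001 tyaw -69.3 q [ 1.24  0.69 -0.19  1.57  0.16  0.9  -0.22] | move cm [ 52.95 -80.94  -4.73] n 24.2 spin -1.4$[0]: bad value
$[0]: bad value
```

```bash
python3 -m creep '[{"grip":0.2,"tx":0,"ty":0,"tz":-3.5,"spin":0},{"grip":0.2,"tx":0,"ty":0,"tz":-3.5,"spin":-1.4},{"grip":0.2,"tx":2.7,"ty":-2.9,"tz":-0.3,"spin":0},{"grip":0.2,"tx":2.7,"ty":-2.9,"tz":-0.3,"spin":0},{"grip":0.2,"tx":2.7,"ty":-2.9,"tz":-0.3,"spin":0},{"grip":0.2,"tx":2.7,"ty":-2.9,"tz":-0.3,"spin":0},{"grip":0.2,"tx":2.7,"ty":-2.9,"tz":-0.3,"spin":0},{"grip":0.2,"tx":2.7,"ty":-2.9,"tz":-0.3,"spin":0}]'
```

```text
clock: 0.77
tool_pos: [0.3054, -0.3606, 0.29]
eef_rot: [0.982, 0.191, -0.0, -0.0]
contact_force: [0.8, -0.5, 0.4]
opening: 0.601
finger_force: 0.0
```

```bash
python3 -m creep '[{"grip":0.2,"tx":2.5,"ty":-2.9,"tz":0,"spin":0},{"grip":0.2,"tx":2.5,"ty":-2.9,"tz":0,"spin":0},{"grip":0.2,"tx":2.5,"ty":-2.9,"tz":0,"spin":0},{"grip":0.2,"tx":2.5,"ty":-2.9,"tz":0,"spin":0},{"grip":0.2,"tx":2.5,"ty":-2.9,"tz":0,"spin":0},{"grip":0.2,"tx":2.5,"ty":-2.9,"tz":0,"spin":0},{"grip":0.2,"tx":1.4,"ty":-3.6,"tz":0,"spin":0},{"grip":0.2,"tx":1.4,"ty":-3.6,"tz":0,"spin":0}]'
python3 -c "
from h import *
go(.463,.347,.20,-67.9)"
```

```text
clock: 1.43
tool_pos: [0.378, -0.0659, 0.29]
eef_rot: [0.981, 0.192, 0.0, -0.0]
contact_force: [0.5, -0.6, 0.2]
opening: 0.6
finger_force: 0.0
clk 1.43 pos [ 0.378  -0.0659  0.29  ] F [ 0.5 -0.6  0.2] open 0.6 tyaw -67.9 q [ 0.33  0.26 -0.36  2.09  0.12  0.81 -1.29] | move cm [ 23.4  -35.06   9.01] n 10.8 spin -0.0
```

```bash
python3 -m creep '[{"grip":0.2,"tx":2.1,"ty":-3.2,"tz":0.8,"spin":0},{"grip":0.2,"tx":2.1,"ty":-3.2,"tz":0.8,"spin":0},{"grip":0.2,"tx":2.1,"ty":-3.2,"tz":0.8,"spin":0},{"grip":0.2,"tx":2.1,"ty":-3.2,"tz":0.8,"spin":0},{"grip":0.2,"tx":2.1,"ty":-3.2,"tz":0.8,"spin":0},{"grip":0.2,"tx":2.1,"ty":-3.2,"tz":0.8,"spin":0},{"grip":0.2,"tx":2.1,"ty":-3.2,"tz":0.8,"spin":0},{"grip":0.2,"tx":2.1,"ty":-3.2,"tz":0.8,"spin":0}]' >/dev/null
python3 -m creep '[{"grip":0.2,"tx":2.1,"ty":-3.2,"tz":0.8,"spin":0},{"grip":0.2,"tx":2.1,"ty":-3.2,"tz":0.8,"spin":0},{"grip":0.2,"tx":1.5,"ty":-2,"tz":0.8,"spin":0},{"grip":0.2,"tx":0,"ty":0,"tz":0,"spin":0}]'
python3 -c "
from h import *
go(.463,.347,.082,-67.9)
p,d,c=snap('wrist'); cv2.imwrite('pics/w1.png',p[:,:,::-1])
E=np.array(c['extrinsics']);k=[c['fx'],c['fy'],c['cx'],c['cy']]
print('cam pos',-E[:3,:3].T@E[:3,3],'axis',E[2,:3])
for H in (.04,.088):
  P=np.array([.463,.347,.1004])+ (H-.064)*np.array([-.5*.9267,-.5*.3757,.866]); q=E[:3,:3]@P+E[:3,3]; print(H,k[0]*q[0]/q[2]+k[2],k[1]*q[1]/q[2]+k[3])
"
```

```text
clock: 2.43
tool_pos: [0.4574, 0.3385, 0.2004]
eef_rot: [0.981, 0.195, -0.0, -0.002]
contact_force: [-1.0, 0.5, -0.2]
opening: 0.599
finger_force: 0.0
clk 2.43 pos [0.4574 0.3385 0.2004] F [-1.   0.5 -0.2] open 0.599 tyaw -67.5 q [-0.52  0.63 -0.34  1.74  0.26  0.82 -2.15] | move cm [ 0.84 -0.52 11.84] n 3.0 spin 0.4
cam pos [0.52183497 0.36386668 0.38377234] axis [-0.24803777 -0.09804523 -0.96377611]
0.04 279.66883878695614 171.90351976789623
0.088 278.66554728516263 205.09070120320044
```

View pics/w1.png

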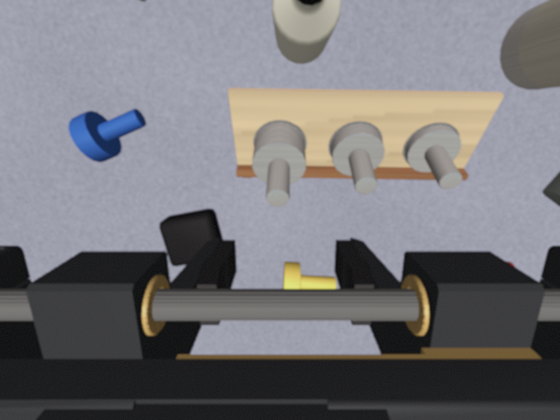

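Wrist view: L's handle top is at (279,196) with its foot at (280,155); M is at (362,184) and S at (452,180). The top lies about 9 px above the prediction, so I'll refine with the wrist depth.

Run:
```python
from h import *
np.set_printoptions(precision=4,suppress=True)
p,W=cloud('wrist'); th=np.radians(22.07); ex=np.array([np.cos(th),np.sin(th)]);ey=np.array([-ex[1],ex[0]])
print('bench',np.nanmedian(W[200:240,60:150,2]))
S=W.reshape(-1,3)
for n,H,y0 in (('L',.088,.147),('M',.069,.0635),('S',.06,-.02)):
    zt=.045+H*.866; zm=.045+(H-.024)*.866
    s=S[(abs(S[:,:2]@ey-y0)<.02)&(S[:,2]>zm)&(S[:,2]<.135)&(abs(S[:,:2]@ex-.56)<.05)]
    Y=s[:,:2]@ey; yc=(Y.min()+Y.max())/2
    t=s[abs(Y-yc)<.004]; X=t[:,:2]@ex
    print(n,len(t),'yc',yc,np.ptp(Y))
    o=np.argsort(t[:,2])[::max(1,len(t)//12)]; print(np.c_[t[o,2],X[o], X[o]-.0127+(t[o,2]-zm)*.577].T)
```

```text
bench 0.0006120358490362715
L 322 yc 0.14897805853814544 0.021675799998424727
[[0.1006 0.1053 0.1098 0.1139 0.117  0.1183 0.1195 0.1209 0.1221 0.1231
  0.1242 0.1254 0.1266]
 [0.5786 0.5764 0.5734 0.5704 0.5474 0.5477 0.5518 0.5522 0.5664 0.5565
  0.565  0.5617 0.5638]
 [0.566  0.5666 0.5661 0.5654 0.5442 0.5453 0.5501 0.5513 0.5662 0.5569
  0.5661 0.5634 0.5662]]
M 293 yc 0.0655072493398416 0.02120653719255982
[[0.084  0.0886 0.0928 0.0965 0.1    0.1019 0.1034 0.1045 0.1056 0.1067
  0.108  0.1091 0.1102]
 [0.5878 0.5853 0.5829 0.5805 0.5781 0.5569 0.5767 0.5759 0.5617 0.5657
  0.5679 0.5719 0.5731]
 [0.5751 0.5752 0.5753 0.575  0.5746 0.5545 0.5752 0.575  0.5614 0.5662
  0.5691 0.5737 0.5755]]
S 294 yc -0.018316751938754976 0.02121769593814861
[[0.0762 0.0802 0.0847 0.0883 0.0917 0.0938 0.0952 0.0965 0.098  0.0991
  0.1003 0.1013 0.1027]
 [0.5905 0.5878 0.5863 0.5858 0.5833 0.5608 0.5808 0.5633 0.5646 0.5678
  0.57   0.5769 0.5771]
 [0.5778 0.5775 0.5785 0.5801 0.5796 0.5582 0.5791 0.5623 0.5645 0.5683
  0.5712 0.5787 0.5798]]
```

```bash
python3 -m creep '[{"grip":0.2,"tx":1.5,"ty":-0.7,"tz":2,"spin":0.4},{"grip":0.2,"tx":0,"ty":0,"tz":3,"spin":0},{"grip":0.2,"tx":0,"ty":0,"tz":3,"spin":0},{"grip":0.2,"tx":0,"ty":0,"tz":2.8,"spin":0},{"grip":0.2,"tx":0,"ty":0,"tz":1,"spin":0},{"grip":0.2,"tx":0,"ty":0,"tz":0,"spin":0}]'
python3 -c "
from h import *
go(.4685,.3507,.082,-67.9)"
```

```text
clock: 2.98
tool_pos: [0.4686, 0.3411, 0.082]
eef_rot: [0.982, 0.187, -0.002, 0.002]
contact_force: [0.5, -1.6, -0.5]
opening: 0.598
finger_force: 0.0
clk 2.98 pos [0.4686 0.3411 0.082 ] F [ 0.5 -1.6 -0.5] open 0.598 tyaw -68.4 q [-0.56  0.81 -0.26  1.8   0.34  0.59 -2.22] | move cm [ 0.35 -0.9  -0.  ] n 0.2 spin -0.5
```

```bash
python3 -m creep '[{"grip":0.2,"tx":0.4,"ty":-0.9,"tz":0,"spin":-0.5},{"grip":0.2,"tx":0,"ty":0,"tz":0,"spin":0},{"grip":0.2,"tx":0,"ty":0,"tz":0,"spin":0}]' >/dev/null
python3 -c "
from h import *
go(.4685,.3507,.082,-67.9)"
```

```text
clk 3.23 pos [0.4712 0.3559 0.0861] F [-0.4  0.7 -0.5] open 0.598 tyaw -67.8 q [-0.57  0.81 -0.27  1.77  0.34  0.6  -2.22] | move cm [-0.45  0.38  0.4 ] n 0.2 spin 0.1
```

```bash
python3 -m creep '[{"grip":0.2,"tx":0,"ty":0,"tz":0,"spin":0},{"grip":0.2,"tx":0,"ty":0,"tz":0,"spin":0},{"grip":0.2,"tx":0,"ty":0,"tz":0,"spin":0}]' >/dev/null
python3 -c "
from h import *
go(.4685,.3507,.082,-67.9)"
```

```text
clk 3.48 pos [0.4706 0.3538 0.0847] F [ 0.2 -0.2  0.7] open 0.602 tyaw -67.8 q [-0.57  0.81 -0.26  1.78  0.34  0.6  -2.22] | move cm [-0.31  0.2   0.27] n 0.1 spin 0.1
```

Settling is slow but it's close. Correct slightly and grip gently, so that the weight can swing.

```bash
python3 -m creep '[{"grip":0.2,"tx":-0.3,"ty":0.2,"tz":0.3,"spin":0},{"grip":0.2,"tx":0,"ty":0,"tz":0,"spin":0},{"grip":-1,"tx":0,"ty":0,"tz":0,"spin":0},{"grip":-1,"tx":0,"ty":0,"tz":0,"spin":0},{"grip":-1,"tx":0,"ty":0,"tz":0,"spin":0},{"grip":-1,"tx":0,"ty":0,"tz":0,"spin":0},{"grip":-1,"tx":0,"ty":0,"tz":0,"spin":0}]' 20
python3 -c "
from h import *
go(.4685,.3507,.082,-67.9)"
```

```text
clock: 4.07
tool_pos: [0.4683, 0.351, 0.0811]
eef_rot: [0.981, 0.192, 0.0, -0.0]
contact_force: [-1.1, 1.3, -0.4]
opening: 0.25
finger_force: 1.0
clk 4.07 pos [0.4683 0.351  0.0811] F [-1.1  1.3 -0.4] open 0.25 tyaw -67.8 q [-0.57  0.81 -0.26  1.79  0.34  0.59 -2.23] | move cm [ 0.01  0.03 -0.09] n 0.0 spin 0.1
```

```bash
python3 -m creep '[{"grip":-1,"tx":0,"ty":0,"tz":0,"spin":0},{"grip":-1,"tx":0,"ty":0,"tz":-0.5,"spin":0},{"grip":-1,"tx":0,"ty":0,"tz":-1.5,"spin":0},{"grip":-1,"tx":0,"ty":0,"tz":-2.5,"spin":0},{"grip":-1,"tx":0,"ty":0,"tz":-3,"spin":0},{"grip":-1,"tx":0,"ty":0,"tz":-3,"spin":0},{"grip":-1,"tx":0,"ty":0,"tz":-3,"spin":0},{"grip":-1,"tx":0,"ty":0,"tz":-3,"spin":0}]'
python3 -c "
from h import *
snap('scene'); p,d,c=snap('wrist'); a=load('scene')[0][150:310,250:470]
cv2.imwrite('pics/w2.png',np.vstack([cv2.resize(a,(560,407)),p[120:320]])[:,:,::-1][:600])
go(.639,.010,.26,-11.7)"
```

```text
clock: 4.73
tool_pos: [0.4681, 0.3505, 0.2481]
eef_rot: [0.981, 0.192, 0.0, 0.0]
contact_force: [0.3, 0.1, -0.4]
opening: 0.003
finger_force: 0.0
clk 4.83 pos [0.4707 0.3533 0.2517] F [1.  1.1 0.1] open 0.007 tyaw -67.9 q [-0.52  0.59 -0.35  1.62  0.24  0.96 -2.13] | move cm [ 2.66 38.13 -0.93] n 9.6 spin -56.2
```

View pics/w2.png

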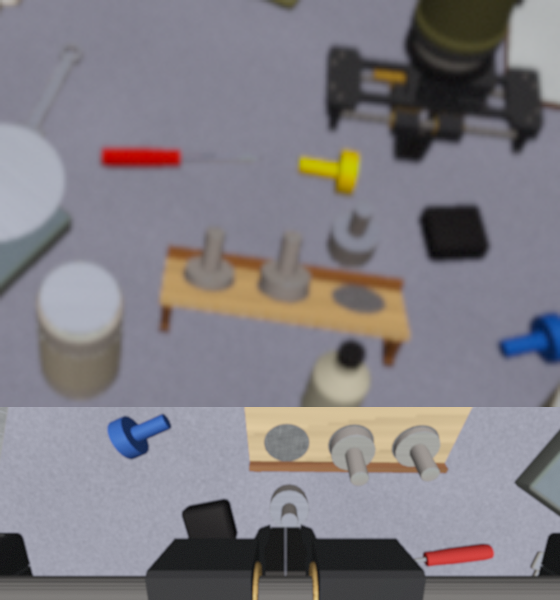

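The weight slipped out: the gripper is shut and the weight is falling in front of the rack (scene crop 355,235). I'll let it come to rest and look.

```bash
python3 -m creep '[{"grip":0.2,"tx":0,"ty":0,"tz":-1,"spin":0},{"grip":0.2,"tx":0,"ty":0,"tz":0,"spin":0},{"grip":0.2,"tx":0,"ty":0,"tz":0,"spin":0},{"grip":0.2,"tx":0,"ty":0,"tz":0,"spin":0},{"grip":0.2,"tx":0,"ty":0,"tz":0,"spin":0},{"grip":0.2,"tx":0,"ty":0,"tz":0,"spin":0}]'
python3 -c "
from h import *
snap('scene'); p,d,c=snap('wrist'); a=load('scene')[0][150:310,250:470]
cv2.imwrite('pics/w3.png',np.vstack([cv2.resize(a,(440,320)),cv2.resize(p[60:300],(440,188))])[:,:,::-1])"
```

```text
clock: 5.33
tool_pos: [0.4679, 0.3505, 0.2552]
eef_rot: [0.981, 0.192, -0.001, 0.0]
contact_force: [0.2, -0.7, 0.3]
opening: 0.438
finger_force: 0.0
```

View pics/w3.png

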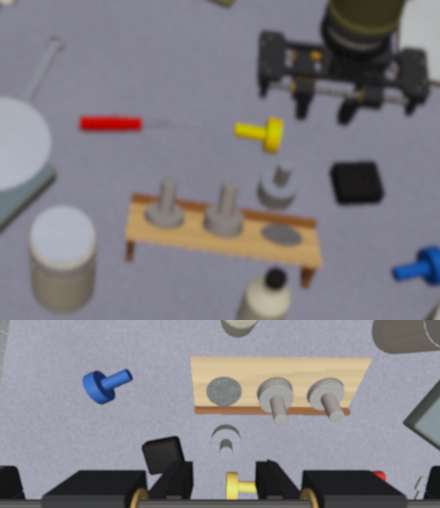

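Run:
```python
from h import *
np.set_printoptions(precision=4,suppress=True)
p,W=cloud('wrist'); S=W[150:300,180:400].reshape(-1,3)
m=(abs(S[:,0]-.42)<.07)&(abs(S[:,1]-.34)<.07)&(S[:,2]>.006)
th=np.radians(22.07); S=S[m]; S=S[S[:,:2]@[np.cos(th),np.sin(th)]<.535]
print(len(S)); h,e=np.histogram(S[:,2],bins=np.arange(0,.12,.005)); print(list(zip(e.round(3),h)))
for a,b in ((.006,.03),(.03,.045),(.045,.08),(.08,.1)):
    t=S[(S[:,2]>a)&(S[:,2]<b)]
    if len(t): print(a,len(t),'min',t.min(0),'max',t.max(0),'mean',t.mean(0))
    if len(t)>5: print(cv2.minEnclosingCircle(t[:,:2].astype(np.float32)))
go(.42,.33,.2)
big=cv2.resize(p[180:270,220:350],(650,450),interpolation=cv2.INTER_CUBIC); cv2.imwrite('pics/w4.png',big[:,:,::-1])
```

```text
1902
[(np.float64(0.0), np.int64(0)), (np.float64(0.005), np.int64(31)), (np.float64(0.01), np.int64(44)), (np.float64(0.015), np.int64(53)), (np.float64(0.02), np.int64(65)), (np.float64(0.025), np.int64(81)), (np.float64(0.03), np.int64(191)), (np.float64(0.035), np.int64(320)), (np.float64(0.04), np.int64(658)), (np.float64(0.045), np.int64(78)), (np.float64(0.05), np.int64(43)), (np.float64(0.055), np.int64(18)), (np.float64(0.06), np.int64(19)), (np.float64(0.065), np.int64(16)), (np.float64(0.07), np.int64(20)), (np.float64(0.075), np.int64(22)), (np.float64(0.08), np.int64(18)), (np.float64(0.085), np.int64(216)), (np.float64(0.09), np.int64(9)), (np.float64(0.095), np.int64(0)), (np.float64(0.1), np.int64(0)), (np.float64(0.105), np.int64(0)), (np.float64(0.11), np.int64(0))]
0.006 274 min [0.3502 0.28   0.0061] max [0.4426 0.4098 0.0299] mean [0.399  0.3556 0.0198]
((0.3815584182739258, 0.3437345027923584), 0.06620201468467712)
0.03 1169 min [0.3501 0.2776 0.03  ] max [0.4425 0.41   0.045 ] mean [0.4044 0.3358 0.039 ]
((0.3781506419181824, 0.34484216570854187), 0.06975114345550537)
0.045 216 min [0.3501 0.2742 0.045 ] max [0.4255 0.3351 0.0799] mean [0.3935 0.3094 0.0574]
((0.3859129250049591, 0.3034207820892334), 0.046232759952545166)
0.08 243 min [0.4041 0.3139 0.0801] max [0.4253 0.3349 0.091 ] mean [0.4157 0.3248 0.088 ]
((0.41463929414749146, 0.3243196904659271), 0.010990811511874199)
clk 5.43 pos [0.4681 0.3507 0.2555] F [ 0.6  0.2 -0. ] open 0.527 tyaw -67.8 q [-0.52  0.59 -0.35  1.62  0.23  0.98 -2.13] | move cm [-5.23  0.1   5.56] n 1.9 spin 0.0
```

View pics/w4.png

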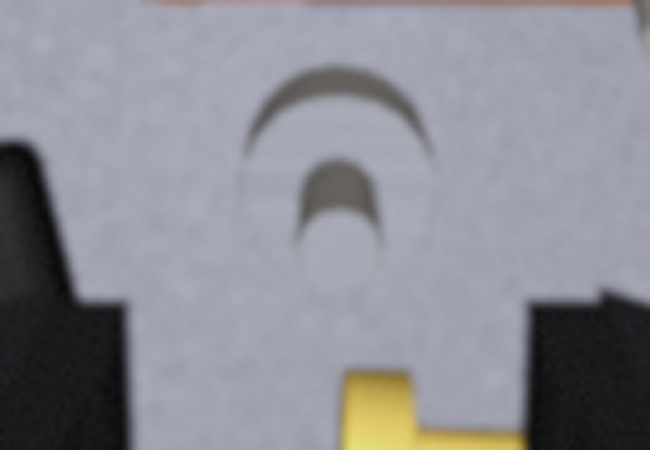

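The wrist crop shows L standing upright on the bench (handle top at about (340,250) in the crop, i.e. (0.415, 0.324)). That makes a better grasp, and this time I'll grip harder.

```bash
python3 -m creep '[{"grip":0.2,"tx":-2,"ty":0.2,"tz":1.6,"spin":0},{"grip":0.2,"tx":-2,"ty":0.2,"tz":1.6,"spin":0},{"grip":0.2,"tx":-2,"ty":0.1,"tz":3,"spin":0},{"grip":0.2,"tx":0,"ty":0,"tz":3,"spin":0},{"grip":0.2,"tx":0,"ty":0,"tz":3,"spin":0},{"grip":0.2,"tx":0,"ty":0,"tz":3,"spin":0},{"grip":0.2,"tx":0,"ty":0,"tz":2,"spin":0},{"grip":0.2,"tx":0,"ty":0,"tz":0,"spin":0}]' >/dev/null
python3 -c "
from h import *
go(.4146,.3243,.053,-67.8)"
python3 -m creep '[{"grip":0.2,"tx":0,"ty":0,"tz":0,"spin":0},{"grip":0.2,"tx":0,"ty":0,"tz":0,"spin":0},{"grip":0.2,"tx":0,"ty":0,"tz":0,"spin":0}]' >/dev/null
python3 -c "
from h import *
go(.4146,.3243,.053,-67.8)"
```

```text
clk 6.10 pos [0.4124 0.3216 0.0805] F [-0.3  0.6 -0. ] open 0.6 tyaw -67.8 q [-0.61  0.76 -0.24  1.97  0.37  0.47 -2.3 ] | move cm [ 0.32 -0.17  2.75] n 0.7 spin 0.0
clk 6.35 pos [0.4156 0.3244 0.0856] F [ 0.7  0.9 -0.3] open 0.594 tyaw -67.8 q [-0.6   0.75 -0.24  1.96  0.37  0.47 -2.3 ] | move cm [-0.1  -0.02  3.26] n 0.8 spin -0.0
```

```bash
python3 -m creep '[{"grip":0.2,"tx":0,"ty":0,"tz":1.6,"spin":0},{"grip":0.2,"tx":0,"ty":0,"tz":1.5,"spin":0},{"grip":0.2,"tx":0,"ty":0,"tz":0,"spin":0},{"grip":0.2,"tx":0,"ty":0,"tz":0,"spin":0},{"grip":-1,"tx":0,"ty":0,"tz":0,"spin":0},{"grip":-1,"tx":0,"ty":0,"tz":0,"spin":0},{"grip":-1,"tx":0,"ty":0,"tz":0,"spin":0},{"grip":-1,"tx":0,"ty":0,"tz":0,"spin":0}]' 60
python3 -m creep '[{"grip":-1,"tx":0,"ty":0,"tz":0,"spin":0},{"grip":-1,"tx":0,"ty":0,"tz":0,"spin":0},{"grip":-1,"tx":0,"ty":0,"tz":0,"spin":0}]' 60
python3 -c "
from h import *
go(.4146,.3243,.053,-67.8)"
```

```text
clock: 7.02
tool_pos: [0.415, 0.3238, 0.0537]
eef_rot: [0.981, 0.192, 0.001, -0.0]
contact_force: [-0.6, 0.2, 0.2]
opening: 0.326
finger_force: 0.0
clock: 7.27
tool_pos: [0.4147, 0.3236, 0.0532]
eef_rot: [0.981, 0.192, 0.0, 0.0]
contact_force: [-0.3, 0.4, 0.2]
opening: 0.094
finger_force: 0.0
clk 7.27 pos [0.4147 0.3236 0.0532] F [-0.3  0.4  0.2] open 0.094 tyaw -67.8 q [-0.63  0.8  -0.21  1.98  0.39  0.4  -2.32] | move cm [ 0.02 -0.07  0.02] n 0.0 spin -0.0
```

Run:
```python
from h import *
p,d,c=snap('wrist'); snap('scene'); a=load('scene')[0][180:300,300:470]
cv2.imwrite('pics/w5.png',np.vstack([p,cv2.resize(a,(560,395),interpolation=cv2.INTER_CUBIC)])[:,:,::-1][220:820])
```

```text
(no output)
```

View pics/w5.png

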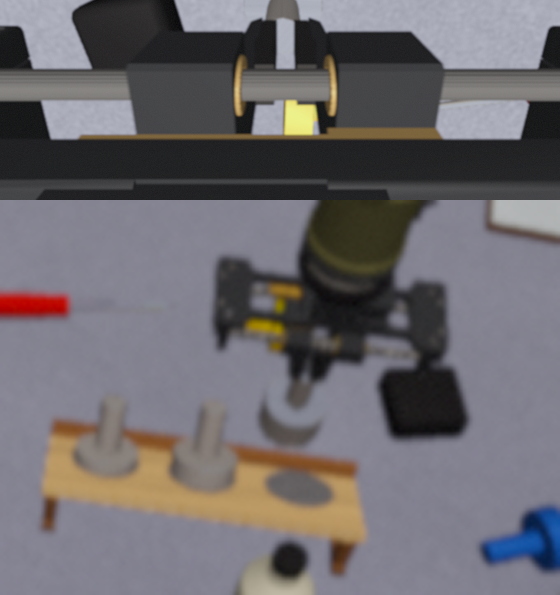

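Run:
```python
from h import *
np.set_printoptions(precision=4,suppress=True)
p,W=cloud('wrist'); s=r.get_state(); T=R.from_quat(s['eef_rot']).as_matrix()
L=(W-s['tool_pos'])@T   # tool frame
for v in range(170,330,8): print(v,[ (L[v,u]*1000).round(0).tolist()+p[v,u].tolist()[:1] for u in (262,283,305)])
S=W[120:260,200:370].reshape(-1,3); 
for a,b in ((.03,.045),(.045,.08),(.08,.1)):
    t=S[(S[:,2]>a)&(S[:,2]<b)]; 
    if len(t): print(a,len(t),t.min(0),t.max(0))
```

```text
170 [[33.0, -18.0, 53.0, 174], [33.0, -1.0, 52.0, 176], [33.0, 16.0, 53.0, 177]]
178 [[27.0, -18.0, 53.0, 174], [28.0, -1.0, 46.0, 131], [27.0, 16.0, 52.0, 174]]
186 [[22.0, -17.0, 41.0, 105], [28.0, -1.0, 15.0, 114], [22.0, 16.0, 44.0, 130]]
194 [[23.0, -15.0, 11.0, 163], [23.0, -1.0, 13.0, 175], [23.0, 14.0, 11.0, 135]]
202 [[17.0, -15.0, 12.0, 172], [17.0, -1.0, 12.0, 173], [17.0, 14.0, 13.0, 172]]
210 [[11.0, -15.0, 12.0, 172], [12.0, -1.0, 12.0, 173], [11.0, 14.0, 12.0, 173]]
218 [[6.0, -16.0, 12.0, 175], [11.0, -1.0, -4.0, 109], [6.0, 14.0, 13.0, 179]]
226 [[-0.0, -16.0, 13.0, 171], [11.0, -1.0, -18.0, 109], [-0.0, 14.0, 12.0, 171]]
234 [[-6.0, -16.0, 13.0, 178], [10.0, -1.0, -31.0, 110], [-6.0, 14.0, 12.0, 177]]
242 [[12.0, -11.0, -45.0, 32], [8.0, -1.0, -36.0, 175], [10.0, 11.0, -42.0, 27]]
250 [[10.0, -11.0, -51.0, 28], [3.0, -1.0, -36.0, 177], [10.0, 10.0, -52.0, 29]]
258 [[10.0, -10.0, -59.0, 29], [-2.0, -1.0, -35.0, 176], [10.0, 9.0, -60.0, 29]]
266 [[10.0, -10.0, -67.0, 28], [-6.0, -1.0, -36.0, 174], [11.0, 9.0, -69.0, 28]]
274 [[10.0, -9.0, -75.0, 28], [-59.0, -1.0, 53.0, 175], [10.0, 8.0, -75.0, 24]]
282 [[10.0, -9.0, -81.0, 30], [-67.0, -1.0, 52.0, 172], [10.0, 8.0, -81.0, 27]]
290 [[28.0, -6.0, -115.0, 66], [28.0, -0.0, -115.0, 68], [27.0, 6.0, -115.0, 65]]
298 [[27.0, -5.0, -118.0, 110], [27.0, -0.0, -118.0, 113], [27.0, 5.0, -118.0, 113]]
306 [[25.0, -5.0, -119.0, 126], [26.0, -0.0, -120.0, 126], [25.0, 5.0, -119.0, 125]]
314 [[23.0, -5.0, -119.0, 132], [23.0, -0.0, -119.0, 132], [24.0, 5.0, -120.0, 131]]
322 [[-7.0, -9.0, -82.0, 75], [-108.0, -2.0, 52.0, 150], [-6.0, 8.0, -83.0, 72]]
0.03 7651 [0.3938 0.2923 0.03  ] [0.5013 0.4016 0.045 ]
0.045 571 [0.4101 0.3141 0.0452] [0.4252 0.3354 0.0799]
0.08 846 [0.4113 0.3109 0.08  ] [0.4323 0.3437 0.1   ]
```

```bash
python3 -m creep '[{"grip":-1,"tx":0,"ty":0,"tz":0,"spin":0},{"grip":-1,"tx":0,"ty":0,"tz":0,"spin":0}]' 60
python3 - <<'E'
from h import *
s=r.get_state(); print(s['opening'],s['finger_force'])
p,W=cloud('wrist'); T=R.from_quat(s['eef_rot']).as_matrix(); L=(W-s['tool_pos'])@T*1000
print(L[258,[230,240,245,250,255,258,262,266,270,274,296,300,305,310,320,330]].round(0).tolist())
E
```

```text
clock: 7.53
tool_pos: [0.4146, 0.3235, 0.053]
eef_rot: [0.981, 0.192, -0.0, 0.0]
contact_force: [-0.2, 0.1, -0.3]
opening: 0.006
finger_force: 0.0
0.006448118953189607 0.0
[[35.0, -14.0, -111.0], [35.0, -12.0, -111.0], [32.0, -11.0, -106.0], [12.0, -15.0, -63.0], [11.0, -13.0, -62.0], [10.0, -12.0, -60.0], [10.0, -10.0, -59.0], [10.0, -8.0, -61.0], [10.0, -6.0, -60.0], [10.0, -5.0, -59.0], [10.0, 5.0, -60.0], [10.0, 7.0, -61.0], [10.0, 9.0, -60.0], [9.0, 12.0, -59.0], [11.0, 16.0, -62.0], [35.0, 12.0, -112.0]]
```

Run:
```python
from h import *
s=r.get_state(); p,d,c=snap('wrist')
p,W=cloud('wrist'); T=R.from_quat(s['eef_rot']).as_matrix(); L=(W-s['tool_pos'])@T*1000
for u in (258,262,268,272,276,290,294,298,304): 
    print(u,[(v,)+tuple(L[v,u].round(0)) for v in range(232,250,3)])
f=L[225:330,230:340].reshape(-1,3); g=p[225:330,230:340].reshape(-1,3).max(1)<60
f=f[g&(abs(f[:,1])<30)&(f[:,2]>-100)&(abs(f[:,0])<20)]; print('dark finger pts z max',np.percentile(f[:,2],[50,90,99,100]),'x',np.percentile(f[:,0],[1,50,99]),'y mid',(f[:,1].min()+f[:,1].max())/2)
```

```text
258 [(232, np.float64(-5.0), np.float64(-19.0), np.float64(13.0)), (235, np.float64(-7.0), np.float64(-19.0), np.float64(12.0)), (238, np.float64(-9.0), np.float64(-19.0), np.float64(12.0)), (241, np.float64(-11.0), np.float64(-19.0), np.float64(11.0)), (244, np.float64(11.0), np.float64(-13.0), np.float64(-47.0)), (247, np.float64(11.0), np.float64(-13.0), np.float64(-51.0))]
262 [(232, np.float64(-4.0), np.float64(-16.0), np.float64(12.0)), (235, np.float64(-7.0), np.float64(-16.0), np.float64(12.0)), (238, np.float64(-9.0), np.float64(-16.0), np.float64(12.0)), (241, np.float64(11.0), np.float64(-11.0), np.float64(-43.0)), (244, np.float64(11.0), np.float64(-11.0), np.float64(-47.0)), (247, np.float64(11.0), np.float64(-11.0), np.float64(-50.0))]
268 [(232, np.float64(6.0), np.float64(-10.0), np.float64(-15.0)), (235, np.float64(6.0), np.float64(-10.0), np.float64(-22.0)), (238, np.float64(11.0), np.float64(-9.0), np.float64(-39.0)), (241, np.float64(11.0), np.float64(-8.0), np.float64(-43.0)), (244, np.float64(12.0), np.float64(-8.0), np.float64(-48.0)), (247, np.float64(11.0), n
[... 1707 characters left out ...]
, (241, np.float64(10.0), np.float64(7.0), np.float64(-40.0)), (244, np.float64(10.0), np.float64(7.0), np.float64(-43.0)), (247, np.float64(10.0), np.float64(7.0), np.float64(-48.0))]
304 [(232, np.float64(-5.0), np.float64(14.0), np.float64(13.0)), (235, np.float64(-7.0), np.float64(14.0), np.float64(13.0)), (238, np.float64(11.0), np.float64(10.0), np.float64(-39.0)), (241, np.float64(12.0), np.float64(10.0), np.float64(-45.0)), (244, np.float64(12.0), np.float64(10.0), np.float64(-48.0)), (247, np.float64(12.0), np.float64(9.0), np.float64(-52.0))]
dark finger pts z max [-64.2660227  -46.35126434 -39.99751165 -18.22370533] x [-0.07363213 10.21425041 12.02097795] y mid 0.31089413383055575
```

Finding: the real fingertips end about 39 mm behind the reported TCP, so I was closing above the handle. I'll use a grasp-point offset of about −58 mm from here on.

```bash
python3 -m creep '[{"grip":0.1,"tx":0,"ty":0,"tz":0,"spin":0},{"grip":0.1,"tx":0,"ty":0,"tz":0,"spin":0},{"grip":0.1,"tx":0,"ty":0,"tz":0,"spin":0},{"grip":0.1,"tx":0,"ty":0,"tz":0,"spin":0},{"grip":0.1,"tx":0,"ty":-0.1,"tz":1,"spin":0},{"grip":0.1,"tx":0,"ty":0,"tz":1.5,"spin":0},{"grip":0.1,"tx":0,"ty":0,"tz":1.5,"spin":0},{"grip":0.1,"tx":0,"ty":0,"tz":0,"spin":0}]'
python3 -m creep '[{"grip":0.1,"tx":0,"ty":0,"tz":0,"spin":0},{"grip":-1,"tx":0,"ty":0,"tz":0,"spin":0},{"grip":-1,"tx":0,"ty":0,"tz":0,"spin":0},{"grip":-1,"tx":0,"ty":0,"tz":0,"spin":0},{"grip":-1,"tx":0,"ty":0,"tz":0,"spin":0},{"grip":-1,"tx":0,"ty":0,"tz":0,"spin":0},{"grip":-1,"tx":0,"ty":0,"tz":0,"spin":0}]' 50
```

```text
clock: 8.25
tool_pos: [0.4128, 0.3234, 0.0105]
eef_rot: [0.981, 0.193, -0.002, 0.001]
contact_force: [-0.4, 0.0, -0.2]
opening: 0.544
finger_force: 0.0
clock: 8.83
tool_pos: [0.4144, 0.3254, 0.0136]
eef_rot: [0.981, 0.192, 0.0, -0.001]
contact_force: [-1.8, 1.6, 3.2]
opening: 0.236
finger_force: 50.0
```

```bash
python3 -m creep '[{"grip":-1,"tx":0,"ty":0,"tz":-1,"spin":0},{"grip":-1,"tx":0,"ty":0,"tz":-3,"spin":0},{"grip":-1,"tx":0,"ty":0,"tz":-4,"spin":0},{"grip":-1,"tx":0,"ty":0,"tz":-4,"spin":0},{"grip":-1,"tx":0,"ty":0,"tz":-4,"spin":0},{"grip":-1,"tx":0,"ty":0,"tz":-3,"spin":0},{"grip":-1,"tx":0.5,"ty":1.5,"tz":0,"spin":0},{"grip":-1,"tx":0.8,"ty":3.2,"tz":0,"spin":0}]' 50
python3 -m creep '[{"grip":-1,"tx":0.8,"ty":3.5,"tz":0,"spin":0},{"grip":-1,"tx":0.8,"ty":3.5,"tz":0,"spin":0},{"grip":-1,"tx":0.8,"ty":3.5,"tz":0,"spin":0},{"grip":-1,"tx":0.8,"ty":3.5,"tz":0,"spin":0},{"grip":-1,"tx":0.8,"ty":3.5,"tz":0,"spin":0},{"grip":-1,"tx":0.8,"ty":3.5,"tz":0,"spin":0},{"grip":-1,"tx":0.8,"ty":3.5,"tz":0,"spin":-4},{"grip":-1,"tx":0.8,"ty":3.5,"tz":0,"spin":-4}]' 50
python3 -m creep '[{"grip":-1,"tx":0,"ty":2,"tz":0,"spin":-7},{"grip":-1,"tx":0,"ty":0,"tz":0,"spin":-7},{"grip":-1,"tx":0,"ty":0,"tz":0,"spin":-7},{"grip":-1,"tx":0,"ty":0,"tz":0,"spin":-7},{"grip":-1,"tx":0,"ty":0,"tz":0,"spin":-7},{"grip":-1,"tx":0,"ty":0,"tz":0,"spin":-7},{"grip":-1,"tx":0,"ty":0,"tz":0,"spin":-6},{"grip":-1,"tx":0,"ty":0,"tz":0,"spin":0}]' 50
python3 -c "
from h import *
go(.639,.010,.17,-11.7)"
```

```text
clock: 9.5
tool_pos: [0.4416, 0.2908, 0.2055]
eef_rot: [0.98, 0.196, 0.001, -0.003]
contact_force: [0.6, 1.1, -8.3]
opening: 0.234
finger_force: 50.0
clock: 10.17
tool_pos: [0.6091, 0.0489, 0.202]
eef_rot: [0.965, 0.262, -0.003, 0.001]
contact_force: [1.0, 0.5, -8.5]
opening: 0.238
finger_force: 50.0
clock: 10.83
tool_pos: [0.6189, 0.0333, 0.2017]
eef_rot: [0.776, 0.631, -0.002, -0.001]
contact_force: [0.0, -0.4, -7.2]
opening: 0.237
finger_force: 50.0
clk 10.83 pos [0.6189 0.0333 0.2017] F [ 0.  -0.4 -7.2] open 0.237 tyaw -11.7 q [ 0.22  0.75 -0.65  1.56  0.51  1.01 -0.78] | move cm [-1.86  2.45  3.16] n 1.1 spin -0.0
```

```bash
python3 -m creep '[{"grip":-1,"tx":-1,"ty":1.2,"tz":0,"spin":0},{"grip":-1,"tx":-0.9,"ty":1.2,"tz":1,"spin":0},{"grip":-1,"tx":0,"ty":0,"tz":1.5,"spin":0},{"grip":-1,"tx":0,"ty":0,"tz":0,"spin":0},{"grip":-1,"tx":0,"ty":0,"tz":0,"spin":0},{"grip":-1,"tx":0,"ty":0,"tz":0,"spin":0}]' 50
python3 -c "
from h import *
go(.639,.010,.162,-11.7)"
```

```text
clock: 11.33
tool_pos: [0.6403, 0.0118, 0.178]
eef_rot: [0.776, 0.63, -0.0, -0.0]
contact_force: [0.3, 1.2, -7.2]
opening: 0.235
finger_force: 50.0
clk 11.33 pos [0.6403 0.0118 0.178 ] F [ 0.3  1.2 -7.2] open 0.235 tyaw -11.8 q [ 0.24  0.8  -0.63  1.53  0.53  0.99 -0.75] | move cm [-0.2  -0.09  1.6 ] n 0.4 spin -0.1
```

```bash
python3 -m creep '[{"grip":-1,"tx":-0.2,"ty":-0.1,"tz":0.8,"spin":0},{"grip":-1,"tx":0,"ty":0,"tz":0.8,"spin":0},{"grip":-1,"tx":0,"ty":0,"tz":0.3,"spin":0},{"grip":-1,"tx":0,"ty":0,"tz":0,"spin":0},{"grip":-1,"tx":0,"ty":0,"tz":0,"spin":0}]' 50 | grep -E 'pos|contact'
python3 -m creep '[{"grip":-1,"tx":0,"ty":0,"tz":0.4,"spin":0},{"grip":-1,"tx":0,"ty":0,"tz":0.4,"spin":0},{"grip":-1,"tx":0,"ty":0,"tz":0,"spin":0},{"grip":-1,"tx":0,"ty":0,"tz":0,"spin":0}]' 50| grep -E 'pos|contact'
```

```text
tool_pos: [0.6394, 0.0097, 0.1596]
contact_force: [-1.2, -0.8, -1.7]
tool_pos: [0.6394, 0.0097, 0.1511]
contact_force: [-1.6, -0.7, -0.2]
```

```bash
python3 -m creep '[{"grip":-0.2,"tx":0,"ty":0,"tz":0,"spin":0},{"grip":0,"tx":0,"ty":0,"tz":0,"spin":0},{"grip":0.1,"tx":0,"ty":0,"tz":0,"spin":0},{"grip":0.1,"tx":0,"ty":0,"tz":0,"spin":0},{"grip":0.1,"tx":0,"ty":0,"tz":-2,"spin":0},{"grip":0.1,"tx":0,"ty":0,"tz":-4,"spin":0},{"grip":0.1,"tx":0,"ty":0,"tz":-4,"spin":0},{"grip":0.1,"tx":0,"ty":0,"tz":-1,"spin":0}]' | tail -3
python3 - <<'E'
from h import *
go(.5083,.2767,.2,-67.9)
for n in ('top','wrist'):
    snap(n); p,W=cloud(n); q=W.reshape(-1,3); q=q[np.hypot(q[:,0]-.630,q[:,1]+.034)<.075]
    h=q[(q[:,2]>.1)&(q[:,2]<.16)][:,2]; zz=np.histogram(h,bins=np.arange(.1,.16,.002)); print(n,'pan z mode',zz[1][zz[0].argmax()]+.001, 'count',zz[0].max(),np.median(h[abs(h-zz[1][zz[0].argmax()]-.001)<.004]))
    t=q[(q[:,2]>.19)&(q[:,2]<.24)]; print('handle top',len(t),t.mean(0) if len(t) else '')
p,W=cloud('top'); g=W[160:215,365:415].reshape(-1,3); print('carton top z',np.nanmedian(g[(g[:,2]>.12)][:,2]))
E
```

```text
contact_force: [0.4, 0.7, 0.0]
opening: 0.551
finger_force: 0.0
clk 12.75 pos [0.6426 0.0114 0.2678] F [0.4 0.7 0. ] open 0.551 tyaw -11.8 q [ 0.26  0.71 -0.68  1.42  0.46  1.16 -0.69] | move cm [ 23.18 -18.65   6.71] n 7.6 spin 56.1
top pan z mode 0.13700000000000004 count 190 0.13694534376140563
handle top 0 
wrist pan z mode 0.13700000000000004 count 7629 0.13733714231273642
handle top 759 [0.64090062 0.01121115 0.21992518]
carton top z 0.1745025188612801
```

Pan height 0.137 m corresponds to about 0.14 rad, i.e. roughly 0.43 kg short after the 800 g weight, so the 400 g weight is next.

```bash
python3 -m creep '[{"grip":0.2,"tx":0,"ty":0,"tz":0,"spin":7},{"grip":0.2,"tx":0,"ty":0,"tz":0,"spin":7},{"grip":0.2,"tx":0,"ty":0,"tz":0,"spin":7},{"grip":0.2,"tx":0,"ty":0,"tz":0,"spin":7},{"grip":0.2,"tx":0,"ty":0,"tz":0,"spin":7},{"grip":0.2,"tx":0,"ty":0,"tz":0,"spin":7},{"grip":0.2,"tx":0,"ty":0,"tz":0,"spin":7},{"grip":0.2,"tx":0,"ty":0,"tz":0,"spin":7}]' >/dev/null
python3 -m creep '[{"grip":0.2,"tx":-0.3,"ty":-3.7,"tz":0,"spin":0},{"grip":0.2,"tx":-0.3,"ty":-3.7,"tz":0,"spin":0},{"grip":0.2,"tx":-0.3,"ty":-3.7,"tz":0,"spin":0},{"grip":0.2,"tx":-0.3,"ty":-3.7,"tz":0,"spin":0},{"grip":0.2,"tx":-0.3,"ty":-3.7,"tz":1.5,"spin":0},{"grip":0.2,"tx":-0.3,"ty":-3.7,"tz":1.5,"spin":0},{"grip":0.2,"tx":-0.3,"ty":-3.7,"tz":1.5,"spin":0},{"grip":0.2,"tx":-0.3,"ty":-3.7,"tz":1.5,"spin":0}]' >/dev/null
python3 -m creep '[{"grip":0.2,"tx":0,"ty":0,"tz":2,"spin":0},{"grip":0.2,"tx":0,"ty":0,"tz":2,"spin":0},{"grip":0.2,"tx":0,"ty":0,"tz":2,"spin":0},{"grip":0.2,"tx":0,"ty":0,"tz":2,"spin":0},{"grip":0.2,"tx":0,"ty":0,"tz":0,"spin":0},{"grip":0.2,"tx":0,"ty":0,"tz":0,"spin":0},{"grip":0.2,"tx":0,"ty":0,"tz":0,"spin":0},{"grip":0.2,"tx":0,"ty":0,"tz":0,"spin":0}]'|tail -2
python3 -c "
from h import *
go(.5083,.2767,.026,-67.9)"
```

```text
opening: 0.598
finger_force: 0.0
clk 14.85 pos [0.5059 0.2751 0.122 ] F [ 0.4 -0.3 -0.7] open 0.598 tyaw -67.8 q [-0.38  0.74 -0.34  1.79  0.37  0.67 -2.11] | move cm [ 0.27 -0.05  9.6 ] n 2.4 spin 0.1
```

```bash
python3 -m creep '[{"grip":0.2,"tx":0.3,"ty":-0.1,"tz":2,"spin":0},{"grip":0.2,"tx":0,"ty":0,"tz":2.5,"spin":0},{"grip":0.2,"tx":0,"ty":0,"tz":2.5,"spin":0},{"grip":0.2,"tx":0,"ty":0,"tz":1.7,"spin":0},{"grip":0.2,"tx":0,"ty":0,"tz":0.8,"spin":0},{"grip":0.2,"tx":0,"ty":0,"tz":0,"spin":0},{"grip":0.2,"tx":0,"ty":0,"tz":0,"spin":0},{"grip":0.2,"tx":0,"ty":0,"tz":0,"spin":0}]' >/dev/null
python3 -m creep '[{"grip":0.2,"tx":0,"ty":0,"tz":0,"spin":0},{"grip":-1,"tx":0,"ty":0,"tz":0,"spin":0},{"grip":-1,"tx":0,"ty":0,"tz":0,"spin":0},{"grip":-1,"tx":0,"ty":0,"tz":0,"spin":0},{"grip":-1,"tx":0,"ty":0,"tz":0,"spin":0},{"grip":-1,"tx":0,"ty":0,"tz":0,"spin":0},{"grip":-1,"tx":0,"ty":0,"tz":0,"spin":0}]' 40
python3 -c "
from h import *
go(.5083,.2767,.026,-67.9)"
```

```text
clock: 16.1
tool_pos: [0.5077, 0.2767, 0.0261]
eef_rot: [0.981, 0.192, -0.0, 0.0]
contact_force: [-0.1, -0.6, 1.5]
opening: 0.232
finger_force: 40.0
clk 16.10 pos [0.5077 0.2767 0.0261] F [-0.1 -0.6  1.5] open 0.232 tyaw -67.8 q [-0.43  0.89 -0.26  1.83  0.44  0.48 -2.18] | move cm [0.06 0.02 0.01] n 0.0 spin 0.1
```

```bash
python3 -m creep '[{"grip":-1,"tx":0,"ty":0,"tz":-1,"spin":0},{"grip":-1,"tx":0,"ty":0,"tz":-2.5,"spin":0},{"grip":-1,"tx":0,"ty":0,"tz":-3.5,"spin":0},{"grip":-1,"tx":0,"ty":0,"tz":-3,"spin":0},{"grip":-1,"tx":0,"ty":0,"tz":0,"spin":0},{"grip":-1,"tx":0,"ty":0,"tz":0,"spin":0}]' 40
python3 - <<'E'
from h import *
s=r.get_state(); snap('wrist'); p,W=cloud('wrist'); T=R.from_quat(s['eef_rot']).as_matrix(); L=(W-s['tool_pos'])@T*1000
v0=None
for v in range(120,290,6):
    a=L[v,283]
    if -60<a[2]<45: print(v,a.round(0))
E
```

```text
clock: 16.6
tool_pos: [0.5084, 0.2771, 0.1275]
eef_rot: [0.981, 0.192, 0.001, -0.0]
contact_force: [-0.1, 0.1, -4.4]
opening: 0.235
finger_force: 40.1
174 [ 45.  -1. -37.]
180 [ 42.  -1. -40.]
186 [ 40.  -1. -45.]
192 [ 38.  -1. -48.]
198 [ 36.  -1. -51.]
204 [ 33.  -1. -50.]
210 [ 29.  -1. -47.]
216 [ 25.  -1. -45.]
222 [ 22.  -1. -43.]
228 [ 20.  -1. -46.]
234 [ 18.  -1. -50.]
240 [ 16.  -1. -53.]
246 [ 14.  -1. -55.]
252 [ 13.  -1. -59.]
```

```bash
python3 -m creep '[{"grip":-1,"tx":-3,"ty":-0.6,"tz":0,"spin":0},{"grip":-1,"tx":-3,"ty":-0.6,"tz":0,"spin":0},{"grip":-1,"tx":-2.8,"ty":-0.5,"tz":2,"spin":0},{"grip":-1,"tx":0,"ty":0,"tz":3,"spin":0},{"grip":-1,"tx":0,"ty":0,"tz":3,"spin":0},{"grip":-1,"tx":0,"ty":0,"tz":3,"spin":0},{"grip":-1,"tx":0,"ty":0,"tz":1,"spin":0},{"grip":-1,"tx":0,"ty":0,"tz":0,"spin":0}]' 40 >/dev/null
python3 -m creep '[{"grip":-1,"tx":0,"ty":0,"tz":0.5,"spin":0},{"grip":-1,"tx":0,"ty":0,"tz":0.3,"spin":0},{"grip":-1,"tx":0,"ty":0,"tz":0,"spin":0},{"grip":-1,"tx":0,"ty":0,"tz":0,"spin":0}]' 40|grep -E 'pos|cont'
```

```text
tool_pos: [0.4201, 0.2594, -0.0014]
contact_force: [0.1, -0.5, -4.0]
```

```bash
python3 -m creep '[{"grip":-1,"tx":0,"ty":0,"tz":0.3,"spin":0},{"grip":-1,"tx":0,"ty":0,"tz":0.2,"spin":0},{"grip":-1,"tx":0,"ty":0,"tz":0,"spin":0},{"grip":-1,"tx":0,"ty":0,"tz":0,"spin":0}]' 40|grep -E 'pos|cont'
python3 -m creep '[{"grip":-0.5,"tx":0,"ty":0,"tz":0,"spin":0},{"grip":-0.4,"tx":0,"ty":0,"tz":0,"spin":0},{"grip":-0.3,"tx":0,"ty":0,"tz":0,"spin":0},{"grip":-0.2,"tx":0,"ty":0,"tz":0,"spin":0},{"grip":-0.1,"tx":0,"ty":0,"tz":0,"spin":0},{"grip":0.1,"tx":0,"ty":0,"tz":0,"spin":0},{"grip":0.2,"tx":0,"ty":0,"tz":0,"spin":0}]'|grep -E 'pos|cont|open'
python3 - <<'E'
from h import *
np.set_printoptions(precision=4,suppress=True)
s=r.get_state(); snap('wrist'); p,W=cloud('wrist'); T=R.from_quat(s['eef_rot']).as_matrix(); L=(W-s['tool_pos'])@T*1000
for v in range(150,300,8):
    if -60<L[v,283][2]<45: print(v,L[v,283].round(0),W[v,283])
E
```

```text
tool_pos: [0.421, 0.2599, -0.0057]
contact_force: [-0.6, -0.5, 5.9]
tool_pos: [0.4197, 0.2592, -0.007]
contact_force: [0.2, -0.2, -0.5]
opening: 0.579
150 [ 56.  -1. -27.] [0.471  0.2809 0.0203]
158 [ 52.  -1. -29.] [0.4673 0.2794 0.0221]
166 [ 48.  -1. -29.] [0.4635 0.2778 0.0219]
174 [ 43.  -1. -29.] [0.4596 0.2763 0.022 ]
182 [ 39.  -1. -30.] [0.4557 0.2747 0.0226]
190 [ 39.  -1. -46.] [0.4552 0.2744 0.039 ]
262 [-18.  -1.  -8.] [0.403  0.2535 0.001 ]
270 [-24.  -1.  -7.] [ 0.3972  0.2512 -0.    ]
278 [-29.  -1.  -8.] [0.392  0.2491 0.0005]
286 [-35.  -1.  -8.] [0.3867 0.2469 0.0009]
```

M now stands upright on the bench, 28 mm ahead of the fingers. Slide over it and grip.

```bash
python3 -m creep '[{"grip":0.2,"tx":1,"ty":-0.1,"tz":0,"spin":0},{"grip":0.2,"tx":1,"ty":0,"tz":0,"spin":0},{"grip":0.2,"tx":0.8,"ty":0,"tz":0,"spin":0},{"grip":0.2,"tx":0,"ty":0,"tz":0,"spin":0},{"grip":0.2,"tx":0,"ty":0,"tz":0,"spin":0},{"grip":-1,"tx":0,"ty":0,"tz":0,"spin":0},{"grip":-1,"tx":0,"ty":0,"tz":0,"spin":0},{"grip":-1,"tx":0,"ty":0,"tz":0,"spin":0}]' 50 >/dev/null
python3 -m creep '[{"grip":-1,"tx":0,"ty":0,"tz":0,"spin":0},{"grip":-1,"tx":0,"ty":0,"tz":0,"spin":0},{"grip":-1,"tx":0,"ty":0,"tz":0,"spin":0}]' 50
python3 -c "
from h import *
go(.6216,-.0742,.2,-11.7)"
```

```text
clock: 19.53
tool_pos: [0.4452, 0.27, -0.0069]
eef_rot: [0.981, 0.192, -0.0, 0.001]
contact_force: [0.1, -1.7, 0.6]
opening: 0.235
finger_force: 50.0
clk 19.53 pos [ 0.4452  0.27   -0.0069] F [ 0.1 -1.7  0.6] open 0.235 tyaw -67.8 q [-0.54  0.91 -0.16  2.01  0.51  0.26 -2.31] | move cm [  3.34  38.56 -20.65] n 11.0 spin -56.1
```

```bash
python3 -m creep '[{"grip":-1,"tx":0,"ty":0,"tz":-2,"spin":0},{"grip":-1,"tx":0,"ty":0,"tz":-4,"spin":0},{"grip":-1,"tx":0,"ty":0,"tz":-4,"spin":0},{"grip":-1,"tx":0,"ty":0,"tz":-4,"spin":0},{"grip":-1,"tx":0,"ty":0,"tz":-4,"spin":0},{"grip":-1,"tx":0,"ty":0,"tz":-4,"spin":0},{"grip":-1,"tx":0,"ty":2,"tz":-2,"spin":0},{"grip":-1,"tx":0.3,"ty":3.5,"tz":0,"spin":0}]' 50 >/dev/null
python3 -m creep '[{"grip":-1,"tx":0.3,"ty":3.6,"tz":0,"spin":0},{"grip":-1,"tx":0.3,"ty":3.6,"tz":0,"spin":0},{"grip":-1,"tx":0.3,"ty":3.6,"tz":0,"spin":0},{"grip":-1,"tx":0.3,"ty":3.6,"tz":0,"spin":0},{"grip":-1,"tx":0.3,"ty":3.6,"tz":0,"spin":0},{"grip":-1,"tx":0.4,"ty":3.6,"tz":0,"spin":0},{"grip":-1,"tx":0.4,"ty":3.6,"tz":0,"spin":0},{"grip":-1,"tx":0.4,"ty":3.6,"tz":0,"spin":0}]' 50 >/dev/null
python3 -m creep '[{"grip":-1,"tx":0,"ty":3,"tz":0,"spin":0},{"grip":-1,"tx":0,"ty":1.2,"tz":0,"spin":-7},{"grip":-1,"tx":0,"ty":0,"tz":0,"spin":-7},{"grip":-1,"tx":0,"ty":0,"tz":0,"spin":-7},{"grip":-1,"tx":0,"ty":0,"tz":0,"spin":-7},{"grip":-1,"tx":0,"ty":0,"tz":0,"spin":-7},{"grip":-1,"tx":0,"ty":0,"tz":0,"spin":-7},{"grip":-1,"tx":0,"ty":0,"tz":0,"spin":-7}]' 50 >/dev/null
python3 -m creep '[{"grip":-1,"tx":0,"ty":0,"tz":0,"spin":-7},{"grip":-1,"tx":0,"ty":0,"tz":0,"spin":0},{"grip":-1,"tx":0,"ty":0,"tz":0,"spin":0}]' 50
python3 -c "
from h import *
go(.622,-.073,.14,-11.7)"
```

```text
clock: 21.78
tool_pos: [0.6176, -0.0746, 0.2321]
eef_rot: [0.777, 0.629, -0.001, -0.001]
contact_force: [-0.4, 0.2, -4.6]
opening: 0.236
finger_force: 50.0
clk 21.78 pos [ 0.6176 -0.0746  0.2321] F [-0.4  0.2 -4.6] open 0.236 tyaw -12.0 q [ 0.42  0.73 -0.7   1.52  0.5   1.08 -0.61] | move cm [0.25 0.42 9.21] n 2.3 spin -0.3
```

```bash
python3 -m creep '[{"grip":-1,"tx":0.2,"ty":0.4,"tz":2,"spin":-0.3},{"grip":-1,"tx":0,"ty":0,"tz":3,"spin":0},{"grip":-1,"tx":0,"ty":0,"tz":3,"spin":0},{"grip":-1,"tx":0,"ty":0,"tz":1.2,"spin":0},{"grip":-1,"tx":0,"ty":0,"tz":0,"spin":0},{"grip":-1,"tx":0,"ty":0,"tz":0,"spin":0},{"grip":-1,"tx":0,"ty":0,"tz":0,"spin":0}]' 50 |grep -E 'pos|cont'
python3 -m creep '[{"grip":-1,"tx":0,"ty":0,"tz":0.7,"spin":0},{"grip":-1,"tx":0,"ty":0,"tz":0.7,"spin":0},{"grip":-1,"tx":0,"ty":0,"tz":0.7,"spin":0},{"grip":-1,"tx":0,"ty":0,"tz":0.4,"spin":0},{"grip":-1,"tx":0,"ty":0,"tz":0,"spin":0},{"grip":-1,"tx":0,"ty":0,"tz":0,"spin":0},{"grip":-1,"tx":0,"ty":0,"tz":0,"spin":0},{"grip":-1,"tx":0,"ty":0,"tz":0,"spin":0}]' 50|grep -E 'pos|contact'
```

```text
tool_pos: [0.6242, -0.0728, 0.1429]
contact_force: [0.5, 0.0, -2.7]
tool_pos: [0.6226, -0.0733, 0.1162]
contact_force: [0.8, 0.7, -0.7]
```

```bash
python3 -m creep '[{"grip":-1,"tx":0,"ty":0,"tz":0.4,"spin":0},{"grip":-1,"tx":0,"ty":0,"tz":0.1,"spin":0},{"grip":-1,"tx":0,"ty":0,"tz":0,"spin":0},{"grip":-1,"tx":0,"ty":0,"tz":0,"spin":0}]' 50 |grep -E 'pos|cont'
python3 -m creep '[{"grip":-0.2,"tx":0,"ty":0,"tz":0,"spin":0},{"grip":0,"tx":0,"ty":0,"tz":0,"spin":0},{"grip":0.1,"tx":0,"ty":0,"tz":0,"spin":0},{"grip":0.1,"tx":0,"ty":0,"tz":0,"spin":0},{"grip":0.1,"tx":0,"ty":0,"tz":-1.5,"spin":0},{"grip":0.1,"tx":0,"ty":0,"tz":-4,"spin":0},{"grip":0.1,"tx":0,"ty":0,"tz":-4,"spin":0},{"grip":0.1,"tx":0,"ty":0,"tz":-4,"spin":0}]' | tail -3
python3 -m creep '[{"grip":0.1,"tx":0,"ty":0,"tz":-4,"spin":0},{"grip":0.1,"tx":-3,"ty":-2,"tz":0,"spin":0},{"grip":0.1,"tx":0,"ty":-4,"tz":0,"spin":0},{"grip":0.1,"tx":0,"ty":-4,"tz":0,"spin":0},{"grip":0.1,"tx":0,"ty":-4,"tz":0,"spin":0},{"grip":0.1,"tx":0,"ty":-4,"tz":0,"spin":0},{"grip":0.1,"tx":0,"ty":0,"tz":0,"spin":0},{"grip":0.1,"tx":0,"ty":0,"tz":0,"spin":0}]' |tail -3
python3 - <<'E'
from h import *
for n in ('top','scene','wrist'):
    snap(n); p,W=cloud(n); q=W.reshape(-1,3); q=q[np.hypot(q[:,0]-.630,q[:,1]+.034)<.07]
    h=q[(q[:,2]>.1)&(q[:,2]<.128)][:,2]; print(n,'pan z',len(h),np.median(h) if len(h) else '')
a=load('scene')[0]; b=load('top')[0]
cv2.imwrite('pics/f.png',np.vstack([cv2.resize(a[130:290,130:430],(760,405)),cv2.resize(b[130:270,120:430],(430,194)).__class__((194,760,3),np.uint8)*0+cv2.resize(b[120:270,100:430],(760,194))])[:,:,::-1])
E
```

```text
tool_pos: [0.6225, -0.0733, 0.1109]
contact_force: [-0.6, 0.2, 0.0]
contact_force: [0.7, -0.9, -0.9]
opening: 0.548
finger_force: 0.0
contact_force: [1.0, -1.4, 0.5]
opening: 0.55
finger_force: 0.0
top pan z 1023 0.11727329460021768
scene pan z 927 0.11644285067046826
wrist pan z 7293 0.11753690743846593
```

View pics/f.png

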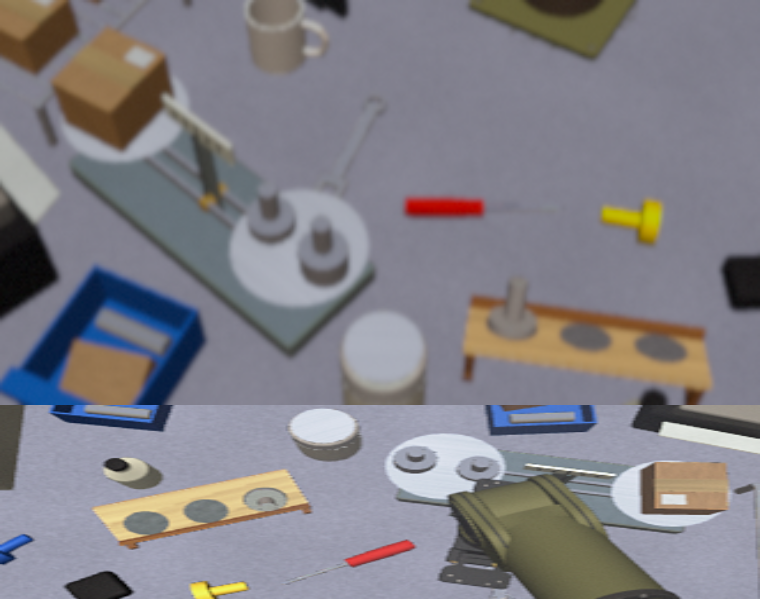

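The final picture shows L and M standing upright on the load pan (crop (322,255) and (268,218)), S still on the rack at (513,315), and the gripper clear. The pan is at 0.117 m, about 0.013 rad, which is level within the stated limit.

```bash
python3 -c "
from h import *
print(workorder.finish_job())"
```

```text
the job is handed in; nothing more can be done
None
```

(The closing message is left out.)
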